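Put the rinsed trimming tools back in the shadow-cut tool box

ROBOT

A 6-joint arm with a two-finger parallel gripper is mounted at the origin on a cart in front of the work surface, level with it; the furniture and walls round the work are solid. World frame = base frame: x ahead of the robot, y to its left, z up, the work surface at z = 0. Lengths are in m, angles in rad, forces in N, time in s.
With the tool pointing down it reaches from about 0.425 to 0.95 m from the base axis. Payload 14.7 kg.
Tool frame: the origin (TCP) lies on the front face of the gripper's body, between the roots of the fingers; the fingertips stand ahead of it and the grasp point (between the pads) lies 54 mm ahead of it (bot.tip_extent is the z of the fingertips in the tool frame, in m); z points along the fingers, y is the line along which they close (so a half turn about z gives the same grasp; the last joint's range is limited). The gripper opens to 85 mm and grips with 20 to 120 N. Pads are 22 mm wide; open, the fingers measure 114 mm over their backs; the gripper's body (76 mm by 85 mm) begins 54 mm behind the grasp point. The pads swing forward as they close: fully open they stand 13 mm farther back than shut.
Start: joints at [-1.3, 0.48, 1.596, -0, 1.065, -0.047], TCP at [0.203, -0.617, 0.304] pointing down, gripper open.
Joint ranges: [-2.75, 2.75], [-0.82, 2.05], [0.23, 2.67], [-1.56, 4.7], [0.09, 2.69], [-2.92, 2.92]. Speed limits (rad/s): [1.89, 1.89, 2.39, 3.01, 3.01, 3.01].

INTERFACE

Orientations are given as a rotation vector (axis times angle).
In Python, from rig import sensors, imaging, bot gives the robot as it stands.
- The arm moves only by the tool jog_arm, never from a script. Its argument "series" is text: rows parted by semicolons, each of 7 numbers parted by spaces: the shift along the world's x, y, z scaled (see below), then the turn, a rotation vector about the world's x, y, z scaled (see below), then the closure, from -1 (fully open) to 1 (shut). A call has 1 to 8 rows; each row shifts and turns the commanded pose from where the row before left it; what a row does not reach is not made up. The controller multiplies each number of a shift by 0.05 m and each number of a turn by 4 degrees. A row lasts 1/8 s, in which the tool goes at most 62.5 mm and 10.7 degrees, less where a joint would pass 70% of its speed; a pose out of reach is approached as far as the arm can. A call with a number of a shift or a turn outside -1 to 1 is refused whole. A call with a gripper value outside its range is refused whole. The fingers move at their own pace and stop on an object; "squeeze" is the grip in N (left out, the last holds). Time passes only in rows, so rows that do not move let the fingers close. It gives the time, the measured TCP pose, the force, the opening and the grip force at its end, in the units of the state.
- sensors.get_state(): the state, without advancing time (a new reading comes with each control period).
- imaging.camera(name): name is "scene" or "top"; returns a dict with "image" (384x512x3 uint8, blue, green, red), "fx", "fy", "cx", "cy" (pixels), "k1" (the pictures are not rectified: a ray, as slopes to the right and down, at radius r is drawn at 1 + k1 r^2 times it, then the intrinsics apply), "R" (3x3) and "t" (3): a world point X has camera coordinates R X + t. Camera axes: x right, y down, z forward; pixel columns grow to the right and rows downward; lengths in m; the calibration is good to about 2 mm. A picture is of the moment at which its call begins. There is no depth.
- bot.sign_off(): hands the job in; it is judged then, once.
The state is a dict: "time": time; "joints": joint angles; "dq": joint speeds; "tau": joint torques, N m; "ee_pos": TCP position; "tool_rot": TCP orientation; "contact_force": force on the tool from outside, world axes, zero at the start; "wrist_torque": the same for the moment, N m; "gripper_width": finger opening in m; "gripper_force": force on a finger pad.
Only numpy, scipy, OpenCV 4.12 (cv2) and the standard library are available. Lean on these libraries where they do the work, as an engineer would, in place of code of your own. Each camera call takes 0.05 s, during which the arm holds its last target. There are 200 camera calls.

TASK

The rinsed rib and loop tool lie on the bench: put them away. Lift the lid off the wooden tool box and set it down gently, knob up, flat on the bare bench, then lay the wooden rib and the loop tool each fully home in the cut-out pocket of its own shape (each goes in only one way round). Leave the lid off so that they can dry, drop nothing, and leave the modelling tool in the box and the other things on the bench where they are.

Things in the scene. Friction and masses are not known exactly. Their poses are not given: they have to be found in the camera images.
- tool_box: Shallow wooden tool box, fixed to the bench, 176 mm (its x) by 212 mm (its y), 28 mm high, walls 8 mm thick, covered by the lid at first; origin: centre of its underside, z up. A black insert in it, top 18 mm above the bench, has three pockets side by side, long along the box's y, with yellow floors: rib (at the box's -x side), loop tool, modelling tool. Play about 2.5 mm all round.
- finger_channel (a point): Middle of the finger channel's floor, 6 mm above the bench. The channel, 44 mm wide (along the box's y), crosses all three pockets from wall to wall in box x, so that fingers can go down on both sides of a tool held at its middle: 25 mm free beside the rib and 25 mm beside the loop tool. Axes as the box's.
- lid: Loose wooden lid, 0.2 to 0.35 kg: board 176 x 212 x 8 mm, two battens 6 mm high under it that sit with 3 mm play inside the box's walls, knob in the middle; origin: centre of the battens' underside, z up, x and y along the box's. On the box its origin is 22 mm above the bench. The bench is kept bare for it to the left of the box: centred at world x 0.625, y 0.055, yaw -0.46.
- lid_knob (a point): Middle of the lid's dark turned wooden knob, round, 28 mm across here at its widest; 20 mm above the knob's foot, 9.5 mm below its top, 36 mm above the lid's origin. Grasp it from above.
- lid_board (a point): Centre of the lid's board, half-way up the board: 10 mm above the lid's origin.
- rib_mid (a point): Centre (half-way up) of the wooden kidney rib, a flat plate 6 mm thick, 90 mm along its y and 48 mm across its x; its outline is a D: straight edge towards its +x, bowed edge towards its -x; about 20 g. Grasp it across its x at its middle, from above.
- rib_bow (a point): Middle of the rib's bowed edge, 24 mm from rib_mid towards the rib's -x.
- loop_mid (a point): Centre (half-way up, 6.5 mm) of the loop tool: brown wooden handle 13 mm wide and high, wire loop at its -y end, 170 mm long along its y; the loop is a ring 34 mm across, 6.5 mm up, that takes the last 36 mm of the length; about 30 g. Grasp the handle here across its x, from above.
- loop_head (a point): Centre of the wire loop of the loop tool, 68 mm from loop_mid towards the tool's -y.
- rib_pocket (a point): Where rib_mid is when the rib lies fully home, 14 mm above the bench; the D-shaped pocket is 7 mm deep, its floor 11 mm above the bench on both sides of the finger channel. Axes as the box's; the rib at home has the same axes: bowed edge to the box's -x.
- rib_pocket_bow (a point): Where rib_bow is when the rib lies fully home.
- loop_pocket (a point): Where loop_mid is when the loop tool lies fully home, 12.5 mm above the bench; its pocket is 12 mm deep, narrow for the handle and round and wide for the loop at the box's -y end. Axes as the box's; the tool at home has the same axes.
- loop_pocket_head (a point): Where loop_head is when the loop tool lies fully home: 68 mm from loop_pocket to the box's -y.
- mod_tool_mid (a point): Centre of the boxwood modelling tool, 15 x 180 x 9 mm, that already lies loose in the third pocket, at the box's +x side; it stays there.
- blue_jar_mid (a point): Centre (half-way up) of a bystander: a blue jar with a black lid, 56 mm across, 70 mm high; to be left where it stands.
- cup_mid (a point): Centre (half-way up) of a bystander: a white cup, 69 mm across, 64 mm high; to be left where it stands.
- stamp_mid (a point): Centre (half-way up) of a bystander: a turned wooden hand stamp, standing, 26 mm across, 54 mm high; to be left where it stands.

How it is judged:
On the way:
1. the lid lies flat on the bench, knob up, and is released (height (world z) of lid_board below 0.014 m and angle between lid's own z axis and vertical below 0.05 rad and contact force between the fingers and lid below 0.1 N), for 0.2 s.
At the end, for the whole second after the job is handed in: The lid lies flat on the bench, knob up (within 4 mm of bench height, level to 0.05 rad); the rib and the loop tool lie at rest fully home in their own pockets, the right way round (rib within 6 mm, loop tool within 7 mm, neither more than 3 mm proud) (all of step 1 and distance between rib_mid and rib_pocket below 0.006 m and distance between rib_bow and rib_pocket_bow below 0.007 m and angle between rib's own z axis and vertical below 0.05 rad and z of rib_mid in the frame of rib_pocket below 0.003 m and distance between loop_mid and loop_pocket below 0.007 m and distance between loop_head and loop_pocket_head below 0.008 m and z of loop_mid in the frame of loop_pocket below 0.003 m and z of loop_head in the frame of loop_pocket_head below 0.003 m and linear speed of each of rib, loop_tool, lid below 0.01 m/s); the robot touches nothing.
It fails at once if a bystander is moved more than 30 mm (distance of any of blue_jar_mid, cup_mid, stamp_mid from where it was at the start of the episode above 0.03 m).
It fails at once if the modelling tool in the box is moved more than 15 mm (distance of mod_tool_mid from where it was at the start of the episode above 0.015 m).
It fails at once if the lid or a tool is dropped (falls free at more than 0.6 m/s, about 2 cm) ((contact force between the fingers and lid below 0.05 N and linear speed of lid above 0.6 m/s) or (contact force between the fingers and rib below 0.05 N and linear speed of rib above 0.6 m/s) or (contact force between the fingers and loop_tool below 0.05 N and linear speed of loop_tool above 0.6 m/s)).
It also fails if it takes over 72 s, if anything falls off the work surface, if the arm or the gripper's body presses on something with over 40 N, if the wrist force passes 120 N, or if a joint passes its speed limit or range.

## Working session

There is one attempt and no reset: what is moved stays moved. The work goes in short steps, Python scripts to look and compute and a tool call to move; the robot and the scene stay as the last step left them, time stands still between calls to the robot, and variables do not carry over. Pictures are saved under pics/ and viewed, at most 14 in all, crops included, and the job is handed in when it is done.

Besides the shell and the picture viewer there is one more tool, called as name(argument=value, ...) on one line, values as JSON. jog_arm: Moves the arm, as the interface text tells. Its arguments: {"type":"object","properties":{"series":{"type":"string"},"squeeze":{"type":"number"}},"required":["series"]}

```bash
mkdir -p pics; ls; cat > h.py <<'E'
import numpy as np, cv2
from rig import sensors, imaging, bot
def snap(n,f=None):
    c=imaging.camera(n)
    if f: cv2.imwrite('pics/'+f,c['image'])
    return c
def world(c,u,v,z):
    K=np.array([[c['fx'],0,c['cx']],[0,c['fy'],c['cy']],[0,0,1]])
    p=cv2.undistortPoints(np.array([[[u,v]]],float),K,np.array([c['k1'],0,0,0,0]))[0,0]
    R=np.array(c['R']);t=np.array(c['t'])
    o=-R.T@t; d=R.T@np.array([p[0],p[1],1.])
    return (o+d*(z-o[2])/d[2])
def proj(c,X):
    K=np.array([[c['fx'],0,c['cx']],[0,c['fy'],c['cy']],[0,0,1]])
    return cv2.projectPoints(np.array([X],float),cv2.Rodrigues(np.array(c['R']))[0],np.array(c['t'],float),K,np.array([c['k1'],0,0,0,0]))[0][0,0]
E
python3 - <<'E'
from h import *
a=snap('top','top0.png');b=snap('scene','scene0.png')
for c in(a,b): print({k:np.round(v,3).tolist() for k,v in c.items() if k!='image'}, -np.array(c['R']).T@np.array(c['t']))
print(sensors.get_state(),bot.tip_extent)
E
```

```text
pics
{'fx': 490.136, 'fy': 490.136, 'cx': 258.679, 'cy': 189.446, 'k1': -0.188, 'R': [[-0.009, -1.0, 0.004], [-0.998, 0.009, -0.069], [0.069, -0.005, -0.998]], 't': [-0.051, 0.583, 1.747]} [ 0.46063827 -0.04776065  1.7827266 ]
{'fx': 467.336, 'fy': 467.336, 'cx': 255.903, 'cy': 191.495, 'k1': -0.0, 'R': [[-0.87, -0.493, 0.004], [-0.381, 0.666, -0.641], [0.314, -0.559, -0.767]], 't': [0.454, 0.287, 1.461]} [0.04525251 0.84957029 1.3034297 ]
{'time': 0.1, 'joints': array([-1.29956642e+00,  4.80773252e-01,  1.59679985e+00,  2.01222824e-05,
        1.06509081e+00, -4.65830581e-02]), 'dq': array([-0.00120829,  0.0002338 , -0.00402738,  0.0012828 ,  0.00013433,
       -0.00041546]), 'tau': array([ 1.95985363e-04, -9.52259874e+01, -4.31038284e+01, -7.01588078e-05,
        5.36189647e-03,  1.01716107e-04]), 'ee_pos': array([ 0.20307817, -0.61716522,  0.30333795]), 'tool_rot': array([-3.10096082e+00, -4.96937219e-01,  1.61088585e-04]), 'contact_force': array([-0.51617321, -0.59038773, -0.25070573]), 'wrist_torque': array([ 0.01548026,  0.00961169, -0.00043486]), 'gripper_force': 0.0, 'gripper_width': 0.08517535157340125} 0.0726
```

View pics/top0.png

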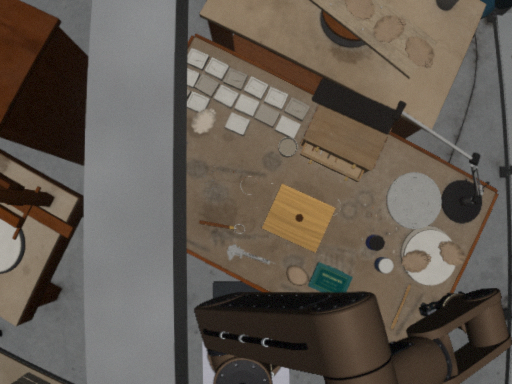

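View pics/scene0.png

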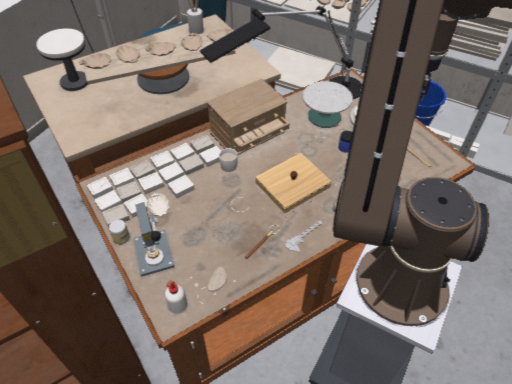

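```bash
python3 - <<'E'
from h import *
a=cv2.imread('pics/top0.png')[170:295,185:345];b=cv2.imread('pics/scene0.png')[140:310,150:350]
cv2.imwrite('pics/c1.png',cv2.resize(a,None,fx=5,fy=4.8,interpolation=cv2.INTER_CUBIC) if 0 else cv2.resize(a,(768,600),interpolation=cv2.INTER_CUBIC))
cv2.imwrite('pics/c2.png',cv2.resize(b,(700,595),interpolation=cv2.INTER_CUBIC))
c=snap('top');s=snap('scene')
for n,uv in dict(lid=(299,217),loop=(240,229),end=(201,222),oval=(297,275)).items():
    w=world(c,*uv,0.006); print(n,w,proj(s,w))
print(world(s,217,278,.003),proj(c,world(s,217,278,.003)))
E
```

```text
lid [ 0.48182588 -0.20163891  0.006     ] [292.33658796 182.22433559]
loop [0.4404909  0.01261184 0.006     ] [274.84472849 228.08762226]
end [0.46684986 0.15403138 0.006     ] [247.16321229 255.72615472]
oval [ 0.27196183 -0.19199968  0.006     ] [344.28903271 206.28349805]
[0.50887998 0.269988   0.003     ] [169.48360141 210.65463686]
```

View pics/c1.png

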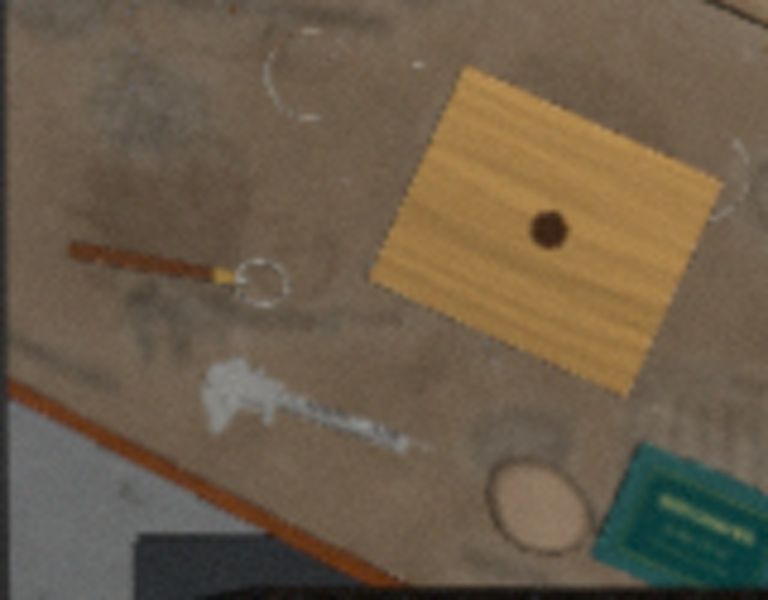

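View pics/c2.png

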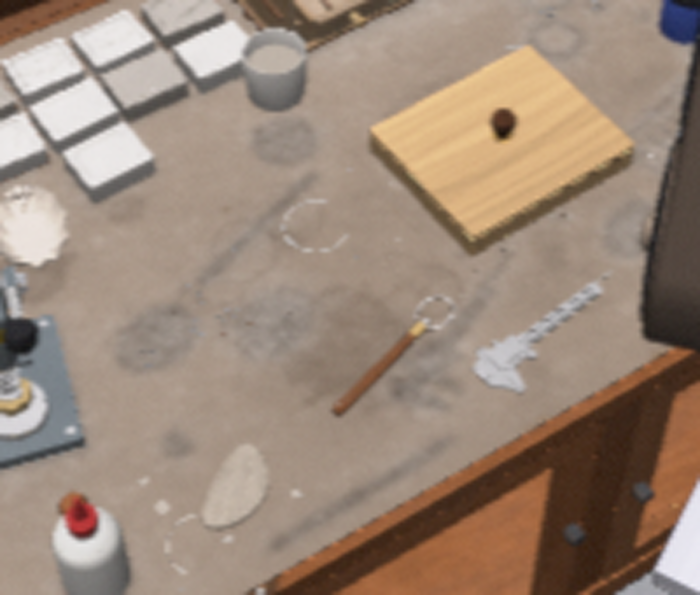

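```bash
python3 - <<'E'
from h import *
c=snap('top');s=snap('scene')
P=np.array([world(c,185+u/4.8,170+v/4.8,.036)[:2] for u,v in [(466,66),(722,185),(628,396),(371,278)]])
print('corners',P,P.mean(0)); 
for i in range(4):
    d=P[i]-P[(i+1)%4]; print(np.linalg.norm(d),np.arctan2(d[1],d[0]))
print('knob',world(c,185+549/4.8,170+230/4.8,.067), world(s,150+503/3.5,140+119/3.5,.062))
print('end',world(c,185+70/4.8,170+249/4.8,.0065),world(s,150+338/3.5,140+410/3.5,.0065))
print('ring',world(c,185+262/4.8,170+282/4.8,.0065),world(s,150+434/3.5,140+312/3.5,.0065))
for uv in [(205,527),(262,447),(208,487),(268,490)]: print(world(s,150+uv[0]/3.5,140+uv[1]/3.5,.003))
# rectified view of rib
g=np.zeros((500,500,3),np.uint8)
xs=np.linspace(.58,.44,500); ys=np.linspace(.34,.20,500)
m=np.array([[proj(s,(x,y,.006)) for y in ys] for x in xs],np.float32)
cv2.imwrite('pics/rib.png',cv2.remap(s['image'],m[...,0],m[...,1],cv2.INTER_CUBIC))
E
```

```text
corners [[ 0.6009324  -0.14008118]
 [ 0.51020751 -0.33044328]
 [ 0.35425272 -0.25768767]
 [ 0.44397626 -0.06773758]] [ 0.47734222 -0.19898743]
0.21087611026235398 1.1260505700964638
0.17209089468226874 -0.43650449942057273
0.21007462445224684 -2.012082933230735
0.17282600024424752 2.709698163901602
knob [ 0.47787418 -0.19763074  0.067     ] [ 0.47624784 -0.1935863   0.062     ]
end [0.46733381 0.15913607 0.0065    ] [0.46564945 0.15987995 0.0065    ]
ring [0.44141258 0.01409557 0.0065    ] [0.44076504 0.01821701 0.0065    ]
[0.50782834 0.31969907 0.003     ]
[0.50710834 0.22632773 0.003     ]
[0.52730473 0.28514861 0.003     ]
[0.47904396 0.26111101 0.003     ]
```

View pics/rib.png

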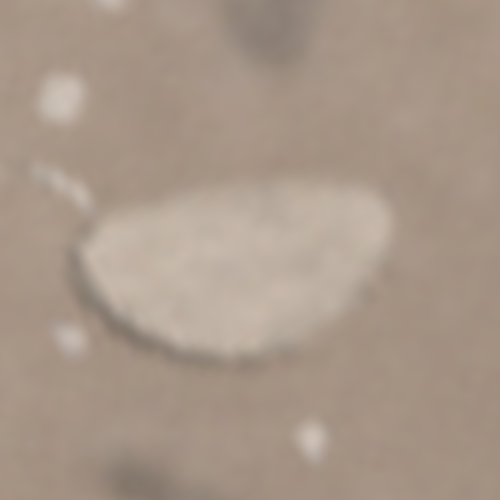

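jog_arm(series="0.45 0.7 0 0 0 0.97 -1;0.45 0.7 0 0 0 0.97 -1;0.45 0.7 0 0 0 0.97 -1;0.45 0.7 0 0 0 0.97 -1;0.45 0.7 0 0 0 0.97 -1;0.45 0.7 0 0 0 0.97 -1", squeeze=40)

```text
time: 1.05
ee_pos: [0.3387, -0.4063, 0.304]
tool_rot: [2.937, 1.116, 0.0]
contact_force: [0.5, -0.6, 0.3]
gripper_width: 0.0855
gripper_force: 0.0
```

jog_arm(series="0.45 0.7 -0.2 0 0 0.97 -1;0.45 0.7 -0.2 0 0 0.97 -1;0.45 0.7 -0.2 0 0 0.97 -1;0.45 0.7 -0.2 0 0 0.97 -1;0.45 0.7 -0.2 0 0 0.97 -1;0.45 0.7 -0.2 0 0 0.97 -1;0 0 0 0 0 0 -1;0 0 0 0 0 0 -1")

```text
time: 2.05
ee_pos: [0.4731, -0.1976, 0.244]
tool_rot: [2.653, 1.683, -0.0]
contact_force: [-0.6, 0.4, 0.0]
gripper_width: 0.0853
gripper_force: 0.0
```

jog_arm(series="0.08 0 -0.6 0 0 0 -1;0 0 -0.6 0 0 0 -1;0 0 -0.6 0 0 0 -1;0 0 -0.4 0 0 0 -1;0 0 -0.2 0 0 0 -1;0 0 -0.2 0 0 0 -1;0 0 0 0 0 0 -1")

```text
time: 2.92
ee_pos: [0.477, -0.1977, 0.1138]
tool_rot: [-2.653, -1.682, 0.0]
contact_force: [0.2, 0.5, -0.7]
gripper_width: 0.0854
gripper_force: 0.0
```

jog_arm(series="0 0 0 0 0 0 1;0 0 0 0 0 0 1;0 0 0 0 0 0 1;0 0 0 0 0 0 1;0 0 0 0 0 0 1;0 0 0 0 0 0 1")

```text
time: 3.68
ee_pos: [0.4773, -0.1974, 0.1144]
tool_rot: [2.652, 1.683, 0.0]
contact_force: [-2.0, 1.3, 10.8]
gripper_width: 0.0248
gripper_force: 38.6
```

```bash
python3 - <<'E'
from rig import bot,sensors
print(bot.tip_extent, sensors.get_state()['wrist_torque'])
E
```

```text
0.0726 [0.19468375 0.35741351 0.06179712]
```

jog_arm(series="0 0 0.06 0 0 0 1;0 0 0.06 0 0 0 1;0 0 0.06 0 0 0 1;0 0 0 0 0 0 1")

```text
time: 4.18
ee_pos: [0.4772, -0.1975, 0.1231]
tool_rot: [2.653, 1.682, 0.0]
contact_force: [-0.1, -0.3, -2.9]
gripper_width: 0.0249
gripper_force: 39.4
```

jog_arm(series="0 0 0.3 0 0 0 1;0 0 0.5 0 0 0 1;0 0 0.5 0 0 0 1;0 0 0.3 0 0 0 1;0.1 0.15 0.1 0 0 0 1;0.2 0.4 0 0 0 0 1;0.3 0.6 0 0 0 0 1;0.4 0.7 0 0 0 0 1")

```text
time: 5.18
ee_pos: [0.5272, -0.1037, 0.2073]
tool_rot: [-2.653, -1.681, 0.001]
contact_force: [0.3, -0.5, -3.7]
gripper_width: 0.0249
gripper_force: 39.7
```

jog_arm(series="0.5 0.8 0 0 0 -0.1 1;0.5 0.8 0 0 0 -0.1 1;0.4 0.7 0 0 0 -0.1 1;0.3 0.5 0 0 0 0 1;0.2 0.3 0 0 0 0 1;0.06 0.1 0 0 0 0 1;0 0 0 0 0 0 1;0 0 0 0 0 0 1")

```text
time: 6.18
ee_pos: [0.6247, 0.0542, 0.2078]
tool_rot: [-2.671, -1.654, 0.001]
contact_force: [-0.2, 0.2, -2.4]
gripper_width: 0.0249
gripper_force: 39.7
```

```bash
python3 - <<'E'
from h import *
c=snap('top');s=snap('scene')
a=cv2.resize(c['image'][170:300,180:350],None,fx=3.5,fy=3.5,interpolation=cv2.INTER_CUBIC)[:,:600]
cv2.imwrite('pics/top1.png',a); cv2.imwrite('pics/top1full.png',c['image']);cv2.imwrite('pics/scene1full.png',s['image'])
# rectified box view, 0.6 mm/px at z=.018 , box frame guess
import numpy as np
def rect(c,z,W=.14,H=.11,n=2500):
    th=-.44; ex=np.array([np.cos(th),np.sin(th)]);ey=np.array([-np.sin(th),np.cos(th)]);o=np.array([.477,-.198])
    # image: right = +box y ... , down = -box x
    us=np.linspace(W,-W,560);vs=np.linspace(H,-H,440)   # cols: box y from +W to -W ; rows: box x from +H to -H
    X=np.array([[np.r_[o+ex*v+ey*u,z] for u in us] for v in vs])
    K=np.array([[c['fx'],0,c['cx']],[0,c['fy'],c['cy']],[0,0,1]])
    m=cv2.projectPoints(X.reshape(-1,3),cv2.Rodrigues(np.array(c['R']))[0],np.array(c['t'],float),K,np.array([c['k1'],0,0,0,0]))[0].reshape(440,560,2).astype(np.float32)
    return cv2.remap(c['image'],m[...,0],m[...,1],cv2.INTER_CUBIC)
cv2.imwrite('pics/box.png',cv2.resize(np.vstack([rect(c,.018)[20:-20],rect(s,.018)[20:-20]]),None,fx=.75,fy=.75))
E
```

```text
(no output)
```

View pics/box.png

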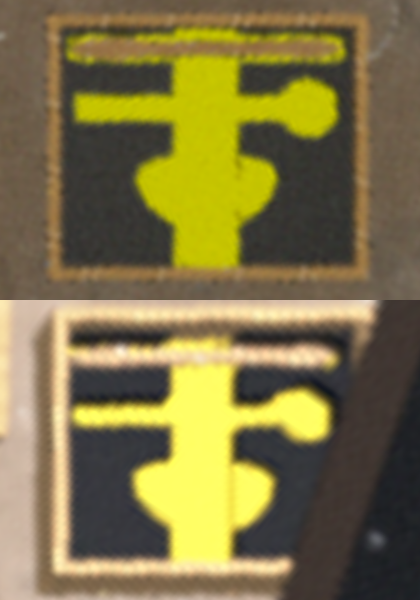

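jog_arm(series="0 0 -0.3 0 0 0 1;0 0 -0.5 0 0 0 1;0 0 -0.5 0 0 0 1;0 0 -0.5 0 0 0 1;0 0 -0.3 0 0 0 1;0 0 -0.1 0 0 0 1;0 0 -0.05 0 0 0 1;0 0 0 0 0 0 1")

```text
time: 7.28
ee_pos: [0.6255, 0.0551, 0.0959]
tool_rot: [2.67, 1.654, 0.001]
contact_force: [0.0, 0.6, -2.4]
gripper_width: 0.0246
gripper_force: 39.7
```

jog_arm(series="0 0 -0.02 0 0 0 1;0 0 -0.02 0 0 0 1;0 0 0 0 0 0 1")

```text
time: 7.65
ee_pos: [0.6252, 0.0551, 0.0935]
tool_rot: [2.67, 1.655, 0.0]
contact_force: [0.2, 0.5, -3.0]
gripper_width: 0.0248
gripper_force: 39.7
```

jog_arm(series="0 0 -0.02 0 0 0 1;0 0 -0.02 0 0 0 1;0 0 0 0 0 0 1")

```text
time: 8.02
ee_pos: [0.6253, 0.0551, 0.0924]
tool_rot: [2.67, 1.655, 0.001]
contact_force: [-5.8, -0.1, 15.6]
gripper_width: 0.0247
gripper_force: 41.2
```

jog_arm(series="0 0 0.01 0 0 0 1;0 0 0 0 0 0 -1;0 0 0 0 0 0 -1;0 0 0 0 0 0 -1;0 0 0 0 0 0 -1;0 0 0.2 0 0 0 -1;0 0 0.5 0 0 0 -1;0 0 0.8 0 0 0 -1")

```text
time: 9.02
ee_pos: [0.6245, 0.055, 0.1673]
tool_rot: [-2.67, -1.654, 0.003]
contact_force: [0.6, -0.3, 0.1]
gripper_width: 0.0856
gripper_force: 0.0
```

jog_arm(series="0 0 0.8 0 0 0.5 -1;0 0.1 0.5 0 0 0.5 -1;0 0.1 0.2 0 0 0.5 -1;0 0 0 0 0 0.5 -1;0 0 0 0 0 0.5 -1;0 0 0 0 0 0.5 -1;0 0 0 0 0 0.5 -1;0 0 0 0 0 0.57 -1")

```text
time: 10.02
ee_pos: [0.6251, 0.0649, 0.2415]
tool_rot: [-2.407, -2.019, 0.001]
contact_force: [0.2, -0.1, -1.2]
gripper_width: 0.0855
gripper_force: 0.0
```

```bash
cat > box.py <<'E'
from h import *
from scipy.optimize import minimize
def mask(c):
    h=cv2.cvtColor(c['image'],cv2.COLOR_BGR2HSV)
    return cv2.inRange(h,(22,190,110),(34,255,255))
def rectpts(c,o,th,X,Y,z):
    ex=np.array([np.cos(th),np.sin(th)]);ey=np.array([-np.sin(th),np.cos(th)])
    P=np.concatenate([o+X[...,None]*ex+Y[...,None]*ey,np.full(X.shape+(1,),z)],-1)
    K=np.array([[c['fx'],0,c['cx']],[0,c['fy'],c['cy']],[0,0,1]])
    return cv2.projectPoints(P.reshape(-1,3),cv2.Rodrigues(np.array(c['R']))[0],np.array(c['t'],float),K,np.array([c['k1'],0,0,0,0]))[0].reshape(X.shape+(2,)).astype(np.float32)
def rect(c,o,th,xr,yr,z,mm=.0005):   # rows: x from max down; cols: y from max down
    X,Y=np.meshgrid(np.arange(xr[1],xr[0],-mm),np.arange(yr[1],yr[0],-mm),indexing='ij')
    m=rectpts(c,np.array(o),th,X,Y,z)
    return cv2.remap(c['image'],m[...,0],m[...,1],cv2.INTER_CUBIC)
E
python3 - <<'E'
from box import *
c=snap('top');s=snap('scene')
cv2.imwrite('pics/t2.png',c['image']);cv2.imwrite('pics/s2.png',s['image'])
B=[rect(k,(.480,-.197),-.44,(-.095,.095),(-.115,.115),.018,.0008) for k in (c,s)]
L=[rect(k,(.454,.082),-.176,(-.03,.03),(-.1,.1),.0065,.0008) for k in (c,s)]
R=rect(s,(.502,.273),.09,(-.035,.035),(-.06,.06),.006,.0006)
hb=np.hstack(B); hl=np.hstack(L); w=max(hb.shape[1],hl.shape[1])
pad=lambda a:cv2.copyMakeBorder(a,0,0,0,w-a.shape[1],cv2.BORDER_CONSTANT)
im=np.vstack([pad(hb),pad(hl),pad(R)]);print(hb.shape,hl.shape,R.shape,im.shape)
f=min(800/im.shape[1],600/im.shape[0]);print(f)
cv2.imwrite('pics/m2.png',cv2.resize(im,None,fx=f,fy=f,interpolation=cv2.INTER_CUBIC))
E
```

```text
(238, 576, 3) (75, 500, 3) (117, 200, 3) (430, 576, 3)
1.3888888888888888
```

View pics/m2.png

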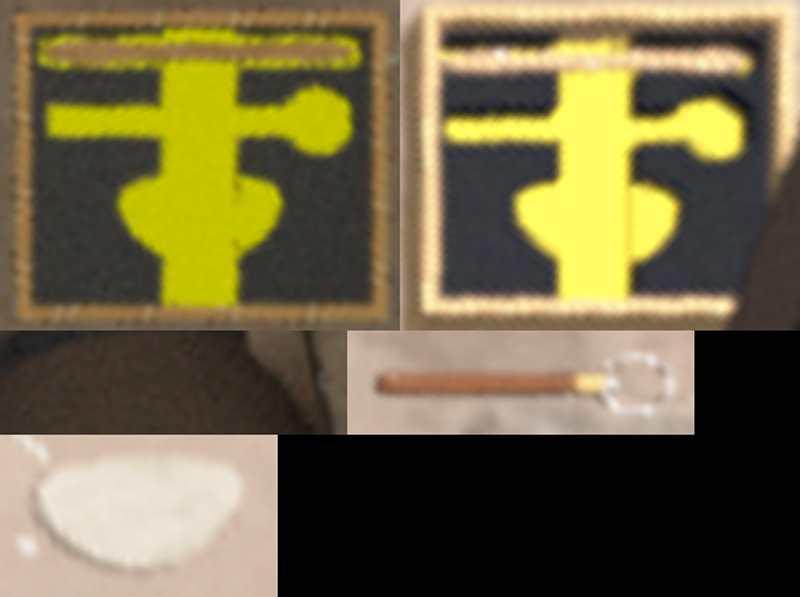

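```bash
cat > edges.py <<'E'
from box import *
def prof(c,o,th,xr,yr,z,axis,n=None):
    r=rect(c,o,th,xr,yr,z,.0005).astype(float)
    sig=r[...,2]-r[...,0]      # R-B: yellow high, black low
    p=sig.mean(axis); lo,hi=np.percentile(p,10),np.percentile(p,90); q=p>(lo+hi)/2
    e=np.flatnonzero(np.diff(q.astype(int)))+.5
    top=(xr if axis==1 else yr)[1]
    # subpixel
    out=[]
    for i in e.astype(int):
        f=((lo+hi)/2-p[i])/(p[i+1]-p[i]); out.append(round((top-(i+f)*.0005)*1e3,1))
    return out
E
python3 - <<'E'
from edges import *
class D(dict): pass
c=snap('top');s=snap('scene')
o=(.480,-.197);th=-.44
for n,k in(('top',c),('scene',s)):
  for z in (.018,.011,.006):
    print(n,z,'loopx',prof(k,o,th,(.005,.045),(.03,.08),z,1),'ribstraight',prof(k,o,th,(-.03,.01),(.026,.036),z,1),prof(k,o,th,(-.03,.01),(-.036,-.026),z,1),
     'chan y',prof(k,o,th,(-.075,-.065),(-.06,.06),z,0),prof(k,o,th,(.002,.009),(-.06,.06),z,0),'ribends',prof(k,o,th,(-.026,-.018),(-.07,.07),z,0),'loopends',prof(k,o,th,(.022,.028),(-.1,.1),z,0))
# yaw: channel edge at two x
for n,k in(('top',c),('scene',s)):
   print('wall+y', [prof(k,o,th,(x-.01,x+.01),(.085,.115),.028,0) for x in(-.06,-.03,0,.03,.06)],'wall-x',[prof(k,o,th,(-.1,-.07),(y-.01,y+.01),.028,1) for y in(.08,.05,-.05,-.08)],'wall+x',[prof(k,o,th,(.07,.1),(y-.01,y+.01),.028,1) for y in(.08,.05,-.05,-.08)])
E
```

```text
top 0.018 loopx [np.float64(34.3), np.float64(16.8)] ribstraight [np.float64(-7.8)] [np.float64(-7.3)] chan y [np.float64(22.0), np.float64(-21.8)] [np.float64(22.2), np.float64(-21.5)] ribends [np.float64(46.8), np.float64(-46.7)] loopends [np.float64(86.9), np.float64(-86.2)]
top 0.011 loopx [np.float64(34.8), np.float64(17.2)] ribstraight [np.float64(-7.6)] [np.float64(-6.9)] chan y [np.float64(21.6), np.float64(-22.4)] [np.float64(21.8), np.float64(-22.0)] ribends [np.float64(46.5), np.float64(-47.4)] loopends [np.float64(86.7), np.float64(-87.1)]
top 0.006 loopx [np.float64(35.1), np.float64(17.5)] ribstraight [np.float64(-7.4)] [np.float64(-6.6)] chan y [np.float64(21.3), np.float64(-22.8)] [np.float64(21.5), np.float64(-22.4)] ribends [np.float64(46.3), np.float64(-47.9)] loopends [np.float64(86.5), np.float64(-87.7)]
scene 0.018 loopx [np.float64(28.7), np.float64(13.2)] ribstraight [np.float64(-9.3)] [np.float64(-11.2)] chan y [np.float64(25.0), np.float64(-18.0)] [np.float64(24.3), np.float64(-18.8), np.float64(-55.9)] ribends [np.float64(49.4), np.float64(-45.2)] loopends 
[... 936 characters left out ...]
64(-79.8), np.float64(-90.9)], [np.float64(-79.3), np.float64(-91.0)]] wall+x [[np.float64(87.0), np.float64(80.2), np.float64(74.5)], [np.float64(87.6), np.float64(80.0), np.float64(74.2)], [np.float64(86.7), np.float64(80.8), np.float64(74.8)], [np.float64(87.9), np.float64(80.3), np.float64(74.3)]]
wall+y [[np.float64(96.0)], [np.float64(96.1)], [np.float64(97.3)], [np.float64(97.0)], [np.float64(109.0), np.float64(95.2)]] wall-x [[np.float64(-80.7)], [np.float64(-80.5)], [np.float64(-80.0)], [np.float64(-80.1), np.float64(-99.3)]] wall+x [[np.float64(87.0), np.float64(75.6)], [np.float64(86.9), np.float64(74.1)], [np.float64(86.3), np.float64(74.4)], [np.float64(86.9), np.float64(75.6)]]
```

```bash
python3 - <<'E'
from box import *
s=snap('scene');o=np.array((.502,.273));mm=.0005
r=rect(s,o,0.,(-.04,.04),(-.06,.06),.005,mm)
g=cv2.GaussianBlur(cv2.cvtColor(r,cv2.COLOR_BGR2GRAY),(5,5),0)
t,m=cv2.threshold(g,0,255,cv2.THRESH_OTSU);m=cv2.morphologyEx(m,cv2.MORPH_OPEN,np.ones((15,15)))
n,l,st,ce=cv2.connectedComponentsWithStats(m);i=1+np.argmax(st[1:,4])
M=cv2.moments((l==i).astype(np.uint8),True);a=.5*np.arctan2(2*M['mu11'],M['mu20']-M['mu02'])
print('area mm2',st[i,4]*.25,'centroid',o+[.04-ce[i][1]*mm,.06-ce[i][0]*mm],'img angle of long axis',a)
pts=np.argwhere(l==i);w=np.c_[o[0]+.04-pts[:,0]*mm,o[1]+.06-pts[:,1]*mm]
# image angle a: col right=-y,row down=-x -> dir world (-sin a,-cos a); yaw: y axis=(sin a,cos a) => yaw=-a
th=-a;R=np.array([[np.cos(th),np.sin(th)],[-np.sin(th),np.cos(th)]]);q=w@R.T
lo,hi=np.percentile(q,.2,0),np.percentile(q,99.8,0);print('yaw',th,'size',hi-lo,'mid',R.T@((lo+hi)/2))
E
```

```text
area mm2 3110.0 centroid [0.50715048 0.271926  ] img angle of long axis -0.1283547568299689
yaw 0.1283547568299689 size [0.0452254  0.08496085] mid [0.5052479  0.27124948]
```

jog_arm(series="-0.4 0.03 -0.2 0 0 0 -0.2;-0.6 0.05 -0.3 0 0 0 -0.2;-0.7 0.05 -0.4 0 0 0 -0.2;-0.7 0.05 -0.5 0 0 0 -0.2;-0.6 0.05 -0.5 0 0 0 -0.2;-0.43 0.05 -0.4 0 0 -0.2 -0.2;0 0 -0.3 0 0 0 -0.2;0 0 0 0 0 0 -0.2")

```text
time: 11.28
ee_pos: [0.4544, 0.079, 0.1113]
tool_rot: [-2.423, -1.999, 0.0]
contact_force: [0.2, 0.2, 0.1]
gripper_width: 0.0511
gripper_force: 0.0
```

jog_arm(series="-0.02 0 -0.3 0 0 0 0;0 0 -0.25 0 0 0 0;0 0 -0.15 0 0 0 0;0 0 0 0 0 0 0;0 0 0 0 0 0 1;0 0 0 0 0 0 1;0 0 0 0 0 0 1;0 0 0 0 0 0 1", squeeze=30)

```text
time: 12.28
ee_pos: [0.4528, 0.0791, 0.0773]
tool_rot: [2.423, 1.999, 0.001]
contact_force: [-0.4, -1.6, 7.2]
gripper_width: 0.0121
gripper_force: 29.9
```

jog_arm(series="0 0 0.3 0 0 0 1;0 0 0.5 0 0 0 1;0 0 0.5 0 0 0 1;0 -0.2 0.3 0 0 -0.4 1;0.1 -0.4 0 0 0 -0.5 1;0.1 -0.6 0 0 0 -0.5 1;0.1 -0.7 0 0 0 -0.5 1;0.15 -0.8 0 0 0 -0.5 1")

```text
time: 13.28
ee_pos: [0.4749, -0.0574, 0.1573]
tool_rot: [-2.584, -1.787, 0.0]
contact_force: [0.3, -0.4, -0.9]
gripper_width: 0.0119
gripper_force: 29.5
```

jog_arm(series="0.15 -0.8 0 0 0 -0.5 1;0.15 -0.8 0 0 0 -0.5 1;0.15 -0.7 0 0 0 -0.17 1;0.1 -0.5 0 0 0 0 1;0 -0.24 0 0 0 0 1;0 0 0 0 0 0 1;0 0 0 0 0 0 1")

```text
time: 14.15
ee_pos: [0.5022, -0.2071, 0.1569]
tool_rot: [-2.652, -1.682, 0.0]
contact_force: [1.1, 0.7, -0.1]
gripper_width: 0.0119
gripper_force: 29.5
```

```bash
python3 - <<'E'
from box import *
c=snap('top');s=snap('scene');st=sensors.get_state();print(st['ee_pos'],st['tool_rot'],st['gripper_width'])
z=st['ee_pos'][2]-.0773+.0065+.0
o=st['ee_pos'][:2];th=2*np.arctan2(st['tool_rot'][1],st['tool_rot'][0])-np.pi/2
th=(th+np.pi/2)%np.pi-np.pi/2;print(th,z)
a=[rect(k,o,th,(-.06,.06),(-.12,.12),z,.0006) for k in(c,s)]
cv2.imwrite('pics/m3.png',cv2.resize(np.hstack(a),None,fx=1,fy=1)) if 0 else cv2.imwrite('pics/m3.png',cv2.resize(np.vstack(a),None,fx=1.5,fy=1.5,interpolation=cv2.INTER_CUBIC))
E
```

```text
[ 0.50241455 -0.20705484  0.15693593] [-2.65197567e+00 -1.68351804e+00  3.26953157e-04] 0.012215570638784142
-0.43954175889432 0.08613593399754409
```

View pics/m3.png

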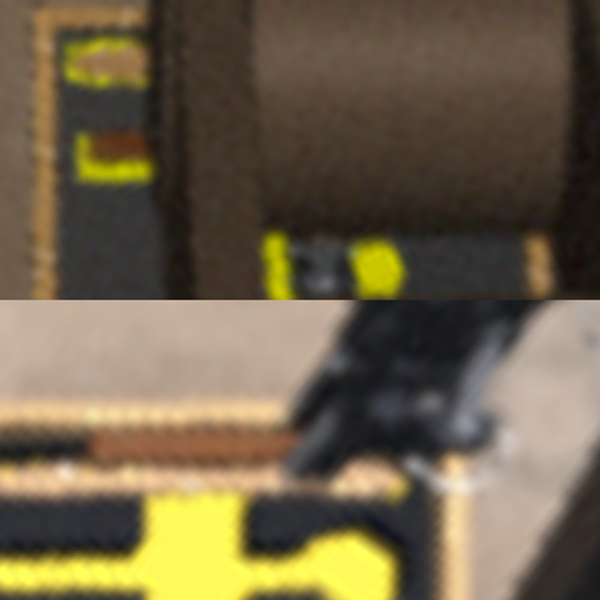

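jog_arm(series="-0.012 0.012 -0.3 0 0 0 1;0 0 -0.4 0 0 0 1;0 0 -0.3 0 0 0 1;0 0 -0.15 0 0 0 1;0 0 -0.04 0 0 0 1;0 0 -0.04 0 0 0 1;0 0 0 0 0 0 1")

```text
time: 15.12
ee_pos: [0.5022, -0.2074, 0.0957]
tool_rot: [2.653, 1.682, 0.0]
contact_force: [0.2, 0.0, 0.2]
gripper_width: 0.0119
gripper_force: 29.5
```

jog_arm(series="0 0 -0.04 0 0 0 1;0 0 -0.04 0 0 0 1;0 0 0 0 0 0 1")

```text
time: 15.5
ee_pos: [0.502, -0.2073, 0.0913]
tool_rot: [-2.653, -1.683, 0.0]
contact_force: [0.0, -0.2, -0.8]
gripper_width: 0.0119
gripper_force: 29.5
```

jog_arm(series="0 0 -0.05 0 0 0 1;0 0 -0.05 0 0 0 1;0 0 0 0 0 0 1")

```text
time: 15.88
ee_pos: [0.5019, -0.2073, 0.0862]
tool_rot: [-2.653, -1.682, 0.0]
contact_force: [-0.1, -1.4, -0.8]
gripper_width: 0.0119
gripper_force: 29.5
```

jog_arm(series="0 0 -0.03 0 0 0 1;0 0 0 0 0 0 1")

```text
time: 16.12
ee_pos: [0.502, -0.2073, 0.0848]
tool_rot: [-2.653, -1.683, 0.0]
contact_force: [0.0, 0.6, -0.0]
gripper_width: 0.0118
gripper_force: 29.5
```

jog_arm(series="0 0 -0.025 0 0 0 1;0 0 0 0 0 0 0.45;0 0 0 0 0 0 0.45;0 0 0 0 0 0 0.45;0 0 0.2 0 0 0 0.45;0 0 0.5 0 0 0 0.45;0 0 0.6 0 0 0 0.4;0 0 0.5 0 0 0 0.4")

```text
time: 17.12
ee_pos: [0.5021, -0.2074, 0.1754]
tool_rot: [2.652, 1.682, 0.001]
contact_force: [-0.6, 0.9, 0.5]
gripper_width: 0.0257
gripper_force: 0.0
```

jog_arm(series="0 0.8 0.5 0 0 1 -0.5;0 0.95 0 0 0 1 -0.5;0 0.95 0 0 0 1 -0.5;0 0.95 0 0 0 1 -0.5;0 0.95 0 0 0 1 -0.5;0 0.95 0 0 0 1 -0.5;0 0.95 0 0 0 1 -0.5;0 0.9 0 0 0 1 -0.5")

```text
time: 18.12
ee_pos: [0.5019, 0.1643, 0.1994]
tool_rot: [2.083, 2.351, 0.001]
contact_force: [0.5, -0.7, -0.3]
gripper_width: 0.0639
gripper_force: 0.0
```

jog_arm(series="0 0.7 0 0 0 0.09 -0.5;0.04 0.7 0 0 0 0 -0.5;0 0.5 0 0 0 0 -0.5;0 0.2 0 0 0 0 -0.5;0 0.1 0 0 0 0 -0.5;0 0 0 0 0 0 -0.5")

```text
time: 18.88
ee_pos: [0.504, 0.2722, 0.1988]
tool_rot: [2.079, 2.355, -0.0]
contact_force: [-0.6, -0.3, -0.1]
gripper_width: 0.0642
gripper_force: 0.0
```

```bash
python3 - <<'E'
from box import *
c=snap('top');s=snap('scene')
B=[rect(k,(.480,-.197),-.44,(-.095,.095),(-.115,.115),.018,.0008) for k in (c,s)]
im=np.hstack(B);f=800/im.shape[1]
b=s['image'][100:350,80:330]
b=cv2.resize(b,(268,268));i2=cv2.resize(im,None,fx=f,fy=f,interpolation=cv2.INTER_CUBIC)
full=np.vstack([i2,cv2.copyMakeBorder(b,0,0,0,i2.shape[1]-268,cv2.BORDER_CONSTANT)])[:600]
cv2.imwrite('pics/m4.png',full)
E
```

```text
(no output)
```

View pics/m4.png

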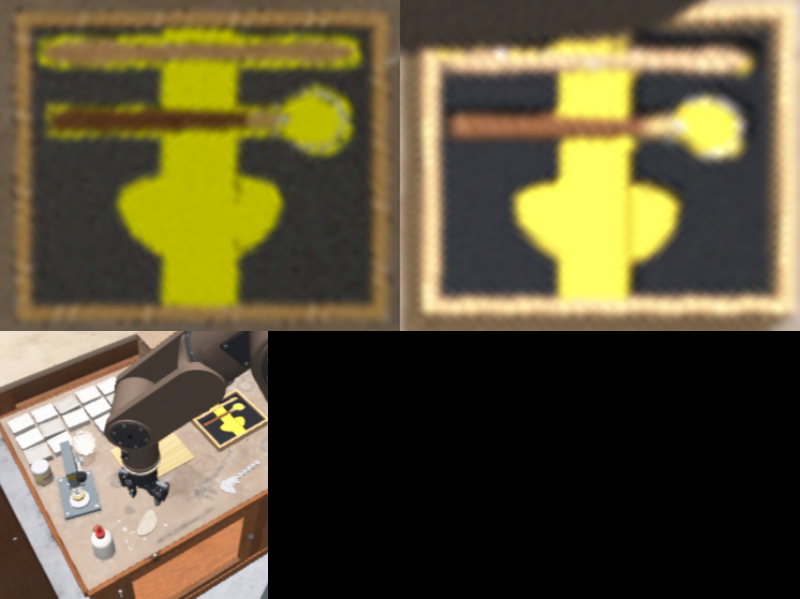

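```bash
python3 - <<'E'
from h import *
s=snap('scene')
for uv in [(176,310),(167,304),(185,304)]: print(world(s,*uv,0))
E
```

```text
[0.55822251 0.42082298 0.        ]
[0.5933419  0.41837421 0.        ]
[0.5460773  0.39143838 0.        ]
```

jog_arm(series="0 0 -0.3 0 0 0 -0.3;0 0 -0.6 0 0 0 -0.3;0 0 -0.6 0 0 0 -0.3;0 0 -0.4 0 0 0 -0.3;0 0 -0.2 0 0 0 -0.3;0 0 0 0 0 0 -0.3")

```text
time: 19.77
ee_pos: [0.5037, 0.2723, 0.0929]
tool_rot: [-2.079, -2.355, 0.002]
contact_force: [0.2, -0.5, 0.4]
gripper_width: 0.0555
gripper_force: 0.0
```

jog_arm(series="0 0 -0.2 0 0 0 -0.3;0 0 -0.14 0 0 0 -0.3;0 0 -0.06 0 0 0 -0.3;0 0 0 0 0 0 -0.3")

```text
time: 20.27
ee_pos: [0.504, 0.2726, 0.0735]
tool_rot: [-2.079, -2.355, 0.0]
contact_force: [-0.1, -0.6, -0.5]
gripper_width: 0.056
gripper_force: 0.0
```

jog_arm(series="0 0 -0.03 0 0 0 -0.3;0 0 -0.03 0 0 0 -0.3;0 0 0 0 0 0 -0.3")

```text
time: 20.65
ee_pos: [0.504, 0.2727, 0.0706]
tool_rot: [-2.079, -2.355, 0.0]
contact_force: [-1.1, 0.4, 0.2]
gripper_width: 0.0554
gripper_force: 0.0
```

jog_arm(series="0 0 -0.03 0 0 0 -0.3;0 0 0 0 0 0 -0.3")

```text
time: 20.9
ee_pos: [0.504, 0.2726, 0.0691]
tool_rot: [-2.079, -2.355, 0.0]
contact_force: [-0.4, -0.2, 0.1]
gripper_width: 0.0556
gripper_force: 0.0
```

jog_arm(series="0 0 -0.03 0 0 0 -0.3;0 0 0 0 0 0 -0.3")

```text
time: 21.15
ee_pos: [0.5041, 0.2727, 0.0685]
tool_rot: [2.079, 2.355, 0.001]
contact_force: [-2.9, -2.2, 19.1]
gripper_width: 0.0556
gripper_force: 9.4
```

jog_arm(series="0 0 0.07 0 0 0 -0.3;0 0 0 0 0 0 -0.1;0 0 0 0 0 0 0;0 0 0 0 0 0 0.2;0 0 0 0 0 0 0.4;0 0 0 0 0 0 0.4", squeeze=25)

```text
time: 21.9
ee_pos: [0.5043, 0.2728, 0.0716]
tool_rot: [2.079, 2.355, 0.001]
contact_force: [-0.7, -0.9, 12.1]
gripper_width: 0.0455
gripper_force: 23.8
```

jog_arm(series="0 0 0.06 0 0 0 0.4;0 0 0.2 0 0 0 0.4;0 0 0.5 0 0 0 0.4;0 0 0.5 0 0 0 0.4;0 0 0.4 0 0 0 0.4;0 0 0 0 0 0 0.4;0 0 0 0 0 0 0.4")

```text
time: 22.78
ee_pos: [0.5038, 0.2725, 0.1539]
tool_rot: [-2.079, -2.355, 0.0]
contact_force: [-0.5, 0.8, 0.3]
gripper_width: 0.0453
gripper_force: 25.7
```

```bash
python3 - <<'E'
from box import *
c=snap('top');s=snap('scene');st=sensors.get_state();print(st['ee_pos'],st['gripper_width'])
z=st['ee_pos'][2]-.0716+.004
o=st['ee_pos'][:2];th=2*np.arctan2(st['tool_rot'][1],st['tool_rot'][0])-np.pi/2
th=(th+np.pi/2)%np.pi-np.pi/2;print(th,z)
a=rect(s,o,th,(-.06,.06),(-.08,.08),z,.0005)
cv2.imwrite('pics/m5.png',cv2.resize(a,None,fx=2,fy=2,interpolation=cv2.INTER_CUBIC))
E
```

```text
[0.50360542 0.27246058 0.1534101 ] 0.04554876435962386
0.12440251475237485 0.085810100353335
```

View pics/m5.png

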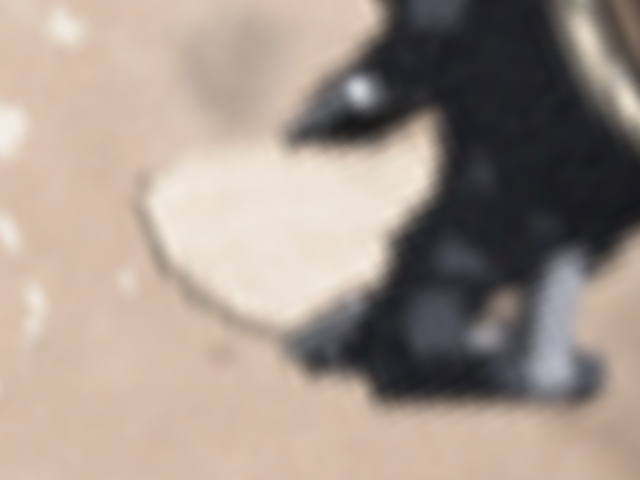

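```bash
python3 - <<'E'
import cv2,numpy as np
a=cv2.imread('pics/m5.png').astype(int)
for u,v in [(260,220),(350,180),(425,150),(432,125),(430,108),(360,20),(200,60),(600,300),(415,185)]: print((u,v),a[v-2:v+3,u-2:u+3].mean((0,1)).round())
b=a[...,0]
for u in range(160,300,10):
    col=b[100:215,u]; g=np.diff(cv2.GaussianBlur(col.astype(np.float32)[:,None],(1,9),0)[:,0]); print(u,100+int(np.argmax(g)),int(g.max()),end=' | ')
E
```

```text
(260, 220) [218. 229. 239.]
(350, 180) [206. 221. 231.]
(425, 150) [190. 209. 227.]
(432, 125) [119. 130. 145.]
(430, 108) [69. 72. 79.]
(360, 20) [182. 200. 221.]
(200, 60) [157. 171. 187.]
(600, 300) [164. 184. 205.]
(415, 185) [211. 227. 237.]
160 180 1 | 170 178 1 | 180 170 1 | 190 152 1 | 200 148 1 | 210 155 1 | 220 147 1 | 230 146 2 | 240 142 1 | 250 145 1 | 260 144 1 | 270 140 1 | 280 149 2 | 290 147 4 |
```

jog_arm(series="-0.09 -0.3 0.1 0 0 -0.6 0.4;-0.09 -0.6 0.1 0 0 -0.7 0.4;-0.09 -0.8 0 0 0 -0.7 0.4;-0.09 -0.9 0 0 0 -0.7 0.4;-0.09 -0.9 0 0 0 -0.7 0.4;-0.09 -0.9 0 0 0 -0.7 0.4;-0.09 -0.9 0 0 0 -0.7 0.4;-0.09 -0.9 0 0 0 -0.7 0.4")

```text
time: 23.88
ee_pos: [0.4669, -0.0392, 0.1641]
tool_rot: [-2.493, -1.911, 0.001]
contact_force: [0.2, 0.6, -0.7]
gripper_width: 0.0454
gripper_force: 25.7
```

jog_arm(series="-0.09 -0.9 0 0 0 -0.7 0.4;-0.09 -0.8 0 0 0 -0.7 0.4;-0.09 -0.6 0 0 0 -0.7 0.4;-0.09 -0.4 0 0 0 -0.5 0.4;0 -0.2 0 0 0 0 0.4;0 0 0 0 0 0 0.4;0 0 0 0 0 0 0.4")

```text
time: 24.75
ee_pos: [0.4499, -0.1817, 0.1641]
tool_rot: [-2.653, -1.682, 0.0]
contact_force: [0.6, 0.0, -0.9]
gripper_width: 0.0459
gripper_force: 25.7
```

```bash
python3 - <<'E'
from box import *
c=snap('top');s=snap('scene');st=sensors.get_state();print(st['ee_pos'],st['tool_rot'],st['gripper_width'])
cv2.imwrite('pics/t6.png',c['image']);cv2.imwrite('pics/s6.png',s['image'])
z=st['ee_pos'][2]-.0716+.004
o=st['ee_pos'][:2];th=2*np.arctan2(st['tool_rot'][1],st['tool_rot'][0])-np.pi/2
th=(th+np.pi/2)%np.pi-np.pi/2;print(th,z)
a=[rect(k,o,th,(-.06,.06),(-.1,.1),z,.0005) for k in(c,s)]
cv2.imwrite('pics/m6.png',cv2.resize(np.vstack(a),None,fx=1.25,fy=1.25,interpolation=cv2.INTER_CUBIC))
d=np.array(o)-(.480,-.197);t=-.44;print('box frame TCP',d@[np.cos(t),np.sin(t)],d@[-np.sin(t),np.cos(t)])
E
```

```text
[ 0.45005644 -0.18162904  0.16412982] [-2.65253523e+00 -1.68294904e+00  1.49257815e-04] 0.04536296456155772
-0.4400385329840262 0.09652981622812817
box frame TCP -0.033638588676210196 0.001152756271810985
```

View pics/m6.png

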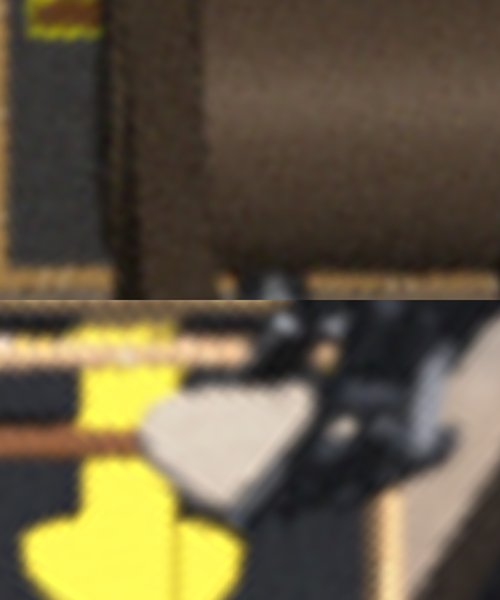

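jog_arm(series="-0.01 -0.018 -0.3 0 0 0 0.4;0 0 -0.4 0 0 0 0.4;0 0 -0.4 0 0 0 0.4;0 0 -0.2 0 0 0 0.4;0 0 -0.1 0 0 0 0.4;0 0 -0.04 0 0 0 0.4;0 0 0 0 0 0 0.4")

```text
time: 25.72
ee_pos: [0.4497, -0.1833, 0.0924]
tool_rot: [2.653, 1.682, 0.0]
contact_force: [0.6, 0.0, -0.2]
gripper_width: 0.0457
gripper_force: 25.7
```

jog_arm(series="0 0 -0.04 0 0 0 0.4;0 0 -0.04 0 0 0 0.4;0 0 0 0 0 0 0.4")

```text
time: 26.1
ee_pos: [0.4495, -0.1832, 0.0881]
tool_rot: [-2.654, -1.682, 0.0]
contact_force: [-0.1, 0.2, 0.1]
gripper_width: 0.0456
gripper_force: 25.7
```

jog_arm(series="0 0 -0.03 0 0 0 0.4;0 0 -0.03 0 0 0 0.4;0 0 0 0 0 0 0.4")

```text
time: 26.48
ee_pos: [0.4494, -0.1832, 0.085]
tool_rot: [-2.653, -1.682, 0.0]
contact_force: [0.1, -0.6, -0.2]
gripper_width: 0.0457
gripper_force: 25.7
```

jog_arm(series="0 0 -0.03 0 0 0 0.4;0 0 0 0 0 0 0.4")

```text
time: 26.72
ee_pos: [0.4495, -0.1832, 0.0836]
tool_rot: [-2.653, -1.682, 0.0]
contact_force: [-0.3, -0.0, 0.1]
gripper_width: 0.0456
gripper_force: 25.7
```

jog_arm(series="0 0 -0.02 0 0 0 0.4;0 0 0 0 0 0 -0.25;0 0 0 0 0 0 -0.25;0 0 0 0 0 0 -0.25;0 0 0.15 0 0 0 -0.25;0 0 0.4 0 0 0 -0.25;0 0 0.6 0 0 0 -0.25;0 0 0.6 0 0 0 -0.25")

```text
time: 27.72
ee_pos: [0.4494, -0.1832, 0.1714]
tool_rot: [-2.654, -1.682, 0.0]
contact_force: [0.5, -0.5, -0.4]
gripper_width: 0.0536
gripper_force: 0.0
```

jog_arm(series="0 0.5 0.6 0 0 0 -0.25;0 0.8 0.3 0 0 0 -0.25;0 0.8 0 0 0 0 -0.25;0 0.8 0 0 0 0 -0.25;0 0.8 0 0 0 0 -0.25;0 0.8 0 0 0 0 -0.25;0 0.5 0 0 0 0 -0.25;0 0 0 0 0 0 -0.25")

```text
time: 28.72
ee_pos: [0.4494, 0.0681, 0.2156]
tool_rot: [2.651, 1.685, 0.001]
contact_force: [0.6, -0.1, 0.3]
gripper_width: 0.0531
gripper_force: 0.0
```

```bash
python3 - <<'E'
from box import *
c=snap('top');s=snap('scene')
B=[rect(k,(.480,-.197),-.44,(-.095,.095),(-.115,.115),.018,.0008) for k in (c,s)]
im=np.hstack(B);f=800/im.shape[1];i2=cv2.resize(im,None,fx=f,fy=f,interpolation=cv2.INTER_CUBIC)
b=[cv2.resize(k['image'],None,fx=.7,fy=.7,interpolation=cv2.INTER_AREA) for k in(c,s)]
h=np.hstack(b);print(h.shape)
cv2.imwrite('pics/m7.png',np.vstack([i2,h[:,:800]] if h.shape[1]>=800 else [i2,cv2.copyMakeBorder(h,0,0,0,800-h.shape[1],cv2.BORDER_CONSTANT)]))
E
```

```text
(269, 716, 3)
```

View pics/m7.png

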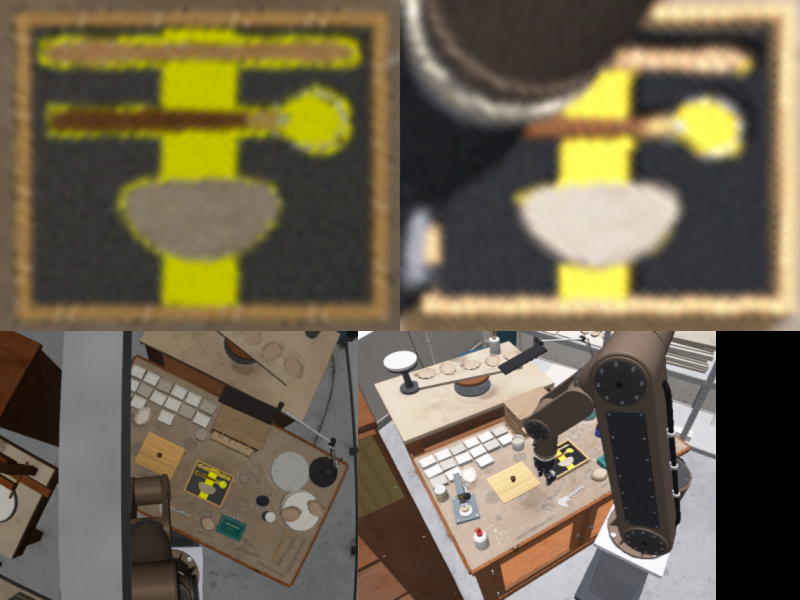

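```bash
python3 -c "
from rig import bot
print(bot.sign_off())"
```

```text
the job is handed in; nothing more can be done
None
```

I handed the job in at about 29 s of the 72 s limit. The lid is off and flat on the bench with its knob up, and the last pictures show the rib and the loop tool lying in their own pockets, the right way round; `sign_off` gave no verdict.

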